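Park the fraction collector on waste and hold the tube rack ready over its nest

TASK

Ready the fraction collector while its column is being primed: first slide the carriage along until the waste funnel stands centred under the drip nozzle. Then lift the tube rack by its carrying rail at its balance point (off the rail's middle, for only one end holds tubes), never letting it tip, and finish while holding it still and level, squarely above the carriage's empty nest and about 5 cm clear of it, loaded end towards the funnel: do not put it down or let go. Do not hit the nozzle or its arm, and leave everything else where it stands.

Things in the scene. Friction and masses are not known exactly. Their poses are not given: they have to be found in the camera images.
- carriage (a joint): slide of the collector's carriage along its two guide rods, m: grows as the carriage goes towards the robot's left (the nest point's +y), range 0 to 0.26; smooth sliding friction of about 3 N, stays where it is left. The setting at which funnel and nozzle meet differs from run to run.
- nest (a point): centre of the nest, a shallow rectangular tray for the rack on the aluminium carriage: inside 208 x 83 mm, rim 10 mm high; the point lies on its floor, 60 mm above the bench. y runs along nest and slide towards the funnel (roughly to the robot's left), x away from the robot, z up. The carriage deck is 100 mm wide and reaches 115 mm from the point in -y, 195 mm in +y
- funnel (a point): centre of the round mouth of the steel waste funnel, 32 mm wide, that stands on the carriage beside the nest (160 mm along +y and 16 mm along -x from the nest point, mouth 95 mm above the deck)
- finger_grip (a point): the carriage's black upright finger grip, on the robot's side at the middle of the nest: a block 14 mm thick along the slide, 30 mm across, its top 111 mm above the bench. The point lies on its centre line 21 mm below its top, 78 mm along -x from the nest point. It can be pinched from above across its 14 mm, or pushed
- nozzle_tip (a point): lower end of the fixed drip nozzle, 178 mm above the bench and 23 mm above the level of the funnel's mouth. It points straight down from the end of an arm 22 mm wide that comes from the side away from the robot; the black round nut on the arm stands straight above the tip. Arm, nut and steel capillary span 222 to 272 mm above the bench
- drip_head: the drip nozzle with its arm, clamped to a steel rod at the back of the collector; fixed. Its origin lies at bench level 16 mm beyond (+x) the nozzle
- collector: the fraction collector, fixed: bed 640 mm long along y with the guide rods (near edge 60 mm in -x from the origin, 28 mm high, end blocks 58 mm) and a white rear housing (65 to 165 mm in +x, 85 mm high) with two uprights 249 mm high at x 115, y 85 and 280 mm and a rod between them 231 mm up. Origin on the bench under the nest's line of travel; y along the slide
- rack: blue tube rack on the bench, 200 mm long (its x), 74 mm wide, about 0.4 kg, 2 x 6 square cells; four glass tubes (25 mm wide, tops 106 mm up) fixed in the two pairs of cells at its +x end, the rest empty. A flat steel carrying rail 10 mm thick runs along its middle from end to end, 132 to 148 mm up, on an upright 30 mm wide at each end. Origin: centre of the underside, z up
- balance_point (a point): balance point on the rail's centre line, 140 mm above the rack's underside and 30 mm from the rail's middle towards the loaded (+x) end; x along the rail towards the loaded end, y across it, z up; the rack's centre of mass lies straight below it
- loaded_end (a point): end of the rail at the loaded (+x) end, 100 mm from its middle, 140 mm up
- tip_box: pipette-tip box with clear lid, 85 x 120 x 61 mm, lying on the bench; bystander. Origin at its underside's centre
- wash_bottle: white squeeze wash bottle, 64 mm wide, about 165 mm tall with its bent spout; bystander. Origin at its underside's centre
- beaker: glass beaker, 72 mm wide, 90 mm tall; bystander. Origin at its underside's centre
- reagent_bottle: amber screw-cap bottle, 60 mm wide, 120 mm tall; bystander. Origin at its underside's centre
- vial: small glass screw-cap vial, 34 mm wide, 55 mm tall; bystander. Origin at its underside's centre
- spatula: steel lab spoon, 170 mm long, lying flat; bystander. Origin at its underside's centre
- sample_jar: small capped white jar, 40 mm wide, 60 mm tall, standing on the collector's rear housing; bystander. Origin at its underside's centre

How it is judged:
On the way, in this order (a step that is already met when the one before it is completed fails the run):
1. the waste funnel stands centred under the drip nozzle (within 6 mm) and the carriage is at rest (horizontal distance between funnel and nozzle_tip below 0.006 m and velocity of joint carriage between -0.01 and 0.01 m/s), for 0.3 s.
2. the rack is lifted clear of the bench, gripped on its rail within 15 mm of the balance point (height (world z) of rack above 0.03 m and contact force between rack and the fingers above 1 N and x of the grasp point in the frame of balance_point between -0.015 and 0.015 m and y of the grasp point in the frame of balance_point between -0.02 and 0.02 m and z of the grasp point in the frame of balance_point above -0.03 m), for 0.2 s.
At the end, for the whole second after the job is handed in: Rack gripped on its rail within 15 mm of the balance point, carried by the fingers alone, still, level within 0.06 rad, underside 30-80 mm above the nest floor, centred on it within 15 mm in x and y, in line within 0.12 rad, loaded end to the funnel; funnel within 6 mm of the nozzle's axis (horizontal distance between funnel and nozzle_tip below 0.006 m and contact force between rack and the fingers above 1 N and x of the grasp point in the frame of balance_point between -0.015 and 0.015 m and y of the grasp point in the frame of balance_point between -0.02 and 0.02 m and z of the grasp point in the frame of balance_point above -0.03 m and angle between rack's own z axis and vertical below 0.06 rad and x of rack in the frame of nest between -0.015 and 0.015 m and y of rack in the frame of nest between -0.015 and 0.015 m and z of rack in the frame of nest between 0.03 and 0.08 m and y of loaded_end in the frame of nest above 0.05 m and angle between the x axis of rack and the y axis of nest, either way round below 0.12 rad and contact force between rack and collector below 0.2 N and linear speed of rack below 0.02 m/s and angular speed of rack below 0.1 rad/s); the arm keeps its last pose, push and grip.
It fails at once if the rack is tipped by more than 0.3 rad (angle between rack's own z axis and vertical above 0.3 rad).
It fails at once if the nozzle or its arm is struck (by the robot or the rack, over 3 N) (contact force between any of the arm, the fingers, rack and drip_head above 3 N).
It fails at once if a bystander is moved by more than 30 mm (distance of any of tip_box, wash_bottle, beaker, reagent_bottle, vial, spatula, sample_jar from where it was at the start of the episode above 0.03 m).
It also fails if it takes over 56 s, if anything falls off the work surface, if the arm or the gripper's body presses on something with over 40 N, if the wrist force passes 120 N, or if a joint passes its speed limit or range.

ROBOT

A 7-joint arm with a two-finger parallel gripper is mounted at the origin on the work surface. World frame = base frame: x ahead of the robot, y to its left, z up, the work surface at z = 0. Lengths are in m, angles in rad, forces in N, time in s.
With the tool pointing down it reaches from about 0.425 to 0.875 m from the base axis. Payload 4.7 kg.
Tool frame: the origin (TCP) lies at the very end of the fingers, on their centre line; the grasp point (between the pads) lies manip.grip_point_offset behind it (manip.grip_point_offset is the distance from the TCP to the grasp point, in m); z points along the fingers, y is the direction in which the jaws open and shut (so a half turn about z gives the same grasp; the last joint's range is limited). The gripper opens to 85 mm and grips with 20 to 120 N. Pads are 22 mm wide; open, the fingers measure 114 mm over their backs; the gripper's body (76 mm by 85 mm) begins 54 mm behind the grasp point. The pads swing forward as they close: fully open they stand 13 mm farther back than shut.
Start: joints at [-1.3, 0.321, -0.07, 1.45, 0.023, 1.371, -0.057], TCP at [0.165, 0.629, 0.231] pointing down, gripper open.
Joint ranges: [-2.86, 2.86], [-0.3, 2.09], [-1.38, 1.24], [0.06, 2.45], [-1.56, 4.7], [0.09, 2.05], [-2.69, 2.69]. Speed limits (rad/s): [2.57, 2.57, 3.14, 3.14, 3.14, 3.14, 3.14].

INTERFACE

Orientations are given as a unit quaternion [x, y, z, w].
In Python, from workcell import manip, viewer, order gives the robot as it stands.
- The arm moves only by the shell command python3 -m inch 'ROWS' [FORCE]. ROWS is a JSON object of lists of equal length, an entry for each row: "grip": the gripper command: -1 is fully open, 1 is shut, values between are in proportion; "dp": the shift along the tool's x, y, z in m, a list of three; "roll": the turn about the tool's z in degrees. A call has 1 to 8 rows; each row shifts and turns the commanded pose from where the row before left it, along the tool's axes as they then stand; what a row does not reach is not made up. A row lasts 1/8 s, in which the tool goes at most 62.5 mm and 10.7 degrees, less where a joint would pass 70% of its speed; a pose out of reach is approached as far as the arm can. A call with a gripper value outside its range is refused whole. The fingers move at their own pace and stop on an object; FORCE is the grip in N (left out, the last holds). Time passes only in rows, so rows that do not move let the fingers close. It gives the time, the measured TCP pose, the force and the opening at its end, in the units of the state.
- manip.get_obs(): the state, without advancing time (a new reading comes with each control period).
- viewer.get_image(name): name is "scene" or "top" or "wrist"; returns a dict with "img" (480x640x3 uint8, red, green, blue), "fx", "fy", "cx", "cy" (pixels), "k1" (the pictures are not rectified: a ray, as slopes to the right and down, at radius r is drawn at 1 + k1 r^2 times it, then the intrinsics apply), "view" (4x4, takes a point from world to camera coordinates). Camera axes: x right, y down, z forward; pixel columns grow to the right and rows downward; lengths in m; the calibration is good to about 2 mm. A picture is of the moment at which its call begins. There is no depth.
- order.close_job(): hands the job in, once; it reports no verdict.
The state is a dict: "clock": time; "joints": joint angles; "qvel": joint speeds; "joint_efforts": joint torques, N m; "position": TCP position; "orientation": TCP orientation; "force": force on the tool from outside, world axes, zero at the start; "wrist_torque": the same for the moment, N m; "gripper_width": finger opening in m.
Only numpy, scipy, OpenCV 4.12 (cv2) and the standard library are available. Lean on these libraries where they do the work, as an engineer would, in place of code of your own. Each camera call takes 0.05 s, during which the arm holds its last target. There are 200 camera calls.

## Working session

There is one attempt and no reset: what is moved stays moved. The work goes in short steps, Python scripts to look and compute and a shell command to move; the robot and the scene stay as the last step left them, time stands still between calls to the robot, and variables do not carry over. Pictures are saved under pics/ and viewed, about 8 in all and at most 12, crops included, and the job is handed in when it is done.

```bash
mkdir -p pics; ls; python3 - <<'E'
from workcell import manip, viewer, order
import cv2
print(manip.get_obs(), manip.grip_point_offset)
for n in("scene","top"):
    d=viewer.get_image(n); cv2.imwrite(f"pics/{n}0.png",d["img"][:,:,::-1]); print(n,{k:v for k,v in d.items() if k!="img"})
E
```

```text
pics
{'clock': 0.0, 'joints': array([-1.29991391,  0.32182253, -0.07010216,  1.45167945,  0.02259043,
        1.37079294, -0.05689137]), 'qvel': array([ 4.61821293e-04,  3.27194894e-05,  8.70056409e-05, -2.13200057e-05,
       -1.35146982e-03, -8.15852252e-04,  7.74866463e-04]), 'joint_efforts': array([-1.16028773e-04, -4.93581462e+01, -3.82471243e-01, -3.14327037e+01,
        1.30132251e-02,  1.15886770e-02,  2.11128940e-05]), 'position': array([0.16497733, 0.62815754, 0.2302217 ]), 'orientation': array([ 1.28011956e-01,  9.91772163e-01, -9.54075711e-04, -8.09846706e-05]), 'force': array([ 0.30771025, -0.73534672,  0.36199059]), 'wrist_torque': array([0.02624346, 0.02147291, 0.01928149]), 'gripper_width': 0.08510940201256981} 0.0187
scene {'fx': 467.42073758978984, 'fy': 467.42073758978984, 'cx': 319.39808691030214, 'cy': 238.8267268188002, 'k1': 0.0010072803433143146, 'view': array([[ 0.66268879,  0.74877762,  0.01325279, -0.42704448],
       [ 0.54618043, -0.4711258 , -0.69262358, -0.19320313],
       [-0.5123773 ,  0.46623229, -0.72117747,  1.59640008],
       [ 0.        ,  0.        ,  0.        ,  1.        ]])}
top {'fx': 577.0786240897578, 'fy': 577.0786240897578, 'cx': 320.330156001072, 'cy': 238.00733973089118, 'k1': 0.021100698779812632, 'view': array([[ 0.00760876, -0.99995125, -0.00629344,  0.077868  ],
       [-0.99622005, -0.00703545, -0.08658006,  0.58197046],
       [ 0.08653157,  0.00692842, -0.99622502,  1.73634343],
       [ 0.        ,  0.        ,  0.        ,  1.        ]])}
```

View pics/scene0.png

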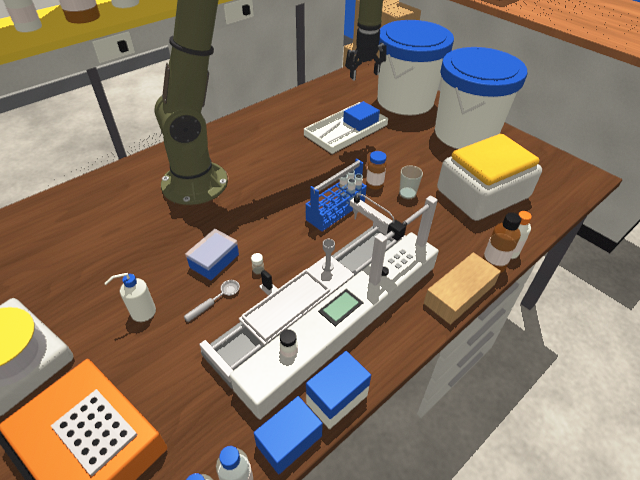

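View pics/top0.png

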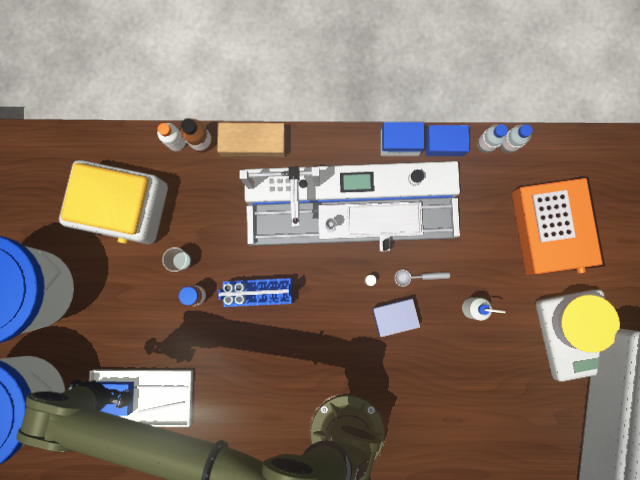

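The scene view shows the collector, with the nozzle arm ahead of the funnel in +y. The top view puts the nozzle at about (295,220), funnel (332,223), grip (386,243) and rack (257,292), with the loaded end to the left (+y). I'll enlarge it to measure.

```bash
cat > h.py <<'E'
import numpy as np, cv2
from workcell import manip, viewer, order
def K(d): return np.array([[d["fx"],0,d["cx"]],[0,d["fy"],d["cy"]],[0,0,1.]])
def dist(d): return np.array([d["k1"],0,0,0.])
def at(d,uv,z):
    s=cv2.undistortPoints(np.array([[uv]],float),K(d),dist(d))[0,0]
    V=d["view"]; R,t=V[:3,:3],V[:3,3]; c=-R.T@t; r=R.T@[*s,1]
    return (c+r*(z-c[2])/r[2]).round(4)
def proj(d,P):
    V=d["view"]; return cv2.projectPoints(np.array([P],float),cv2.Rodrigues(V[:3,:3])[0],V[:3,3],K(d),dist(d))[0][0,0].round(1)
E
python3 - <<'E'
import cv2
i=cv2.imread("pics/top0.png")[150:310,215:415]
cv2.imwrite("pics/topc.png",cv2.resize(i,None,fx=4,fy=4,interpolation=cv2.INTER_CUBIC)[:600])
i=cv2.imread("pics/scene0.png")[170:320,240:440]
cv2.imwrite("pics/scenec.png",cv2.resize(i,None,fx=4,fy=4,interpolation=cv2.INTER_CUBIC))
E
```

```text
(no output)
```

View pics/topc.png

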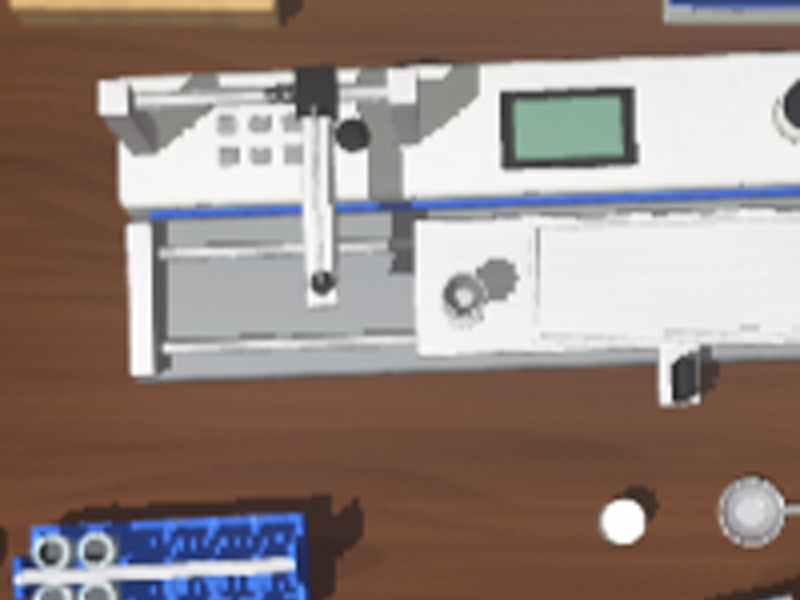

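View pics/scenec.png

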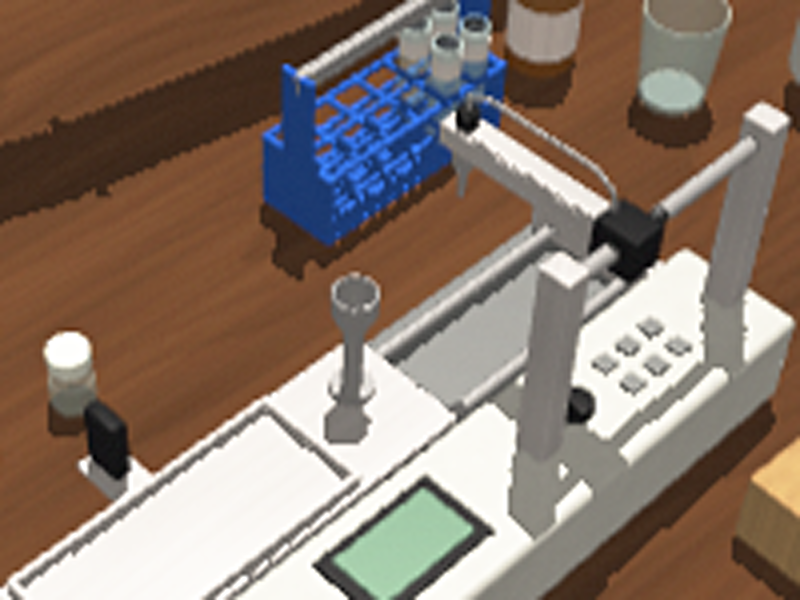

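The top crop shows the nut at (322,281), funnel mouth (464,294), grip top (686,375) and rail from (15,578) to (295,564). The scene crop shows the nozzle tip at (462,194), funnel mouth (356,291) and grip top (103,408).

```bash
python3 - <<'E'
from h import *
T=viewer.get_image("top");S=viewer.get_image("scene")
t=lambda x,y:(215+(x-1.5)/4,150+(y-1.5)/4); s=lambda x,y:(240+(x-1.5)/4,170+(y-1.5)/4)
print("nut",[at(T,t(322,281),z) for z in(.24,.25,.272)])
print("tip S",at(S,s(462,194),.178))
print("funnel",at(T,t(464,294),.155),at(S,s(356,291),.155))
print("grip",at(T,t(686,375),.111),at(S,s(103,408),.111))
print("rail ends",at(T,t(15,578),.148),at(T,t(295,564),.148), "S near end top",at(S,s(300,80),.148))
print("deck edge",at(T,t(416,222),.06),at(T,t(416,352),.06))
print("bed near edge",at(T,(248,243),.028),at(T,(459,235),.028))
print("vial",at(T,t(624,520),.055))
E
```

```text
nut [array([0.6112, 0.1488, 0.24  ]), array([0.61  , 0.1483, 0.25  ]), array([0.6074, 0.1471, 0.272 ])]
tip S [0.6109 0.1516 0.178 ]
funnel [0.6127 0.0524 0.155 ] [0.6145 0.0552 0.155 ]
grip [ 0.5597 -0.1093  0.111 ] [ 0.5553 -0.1056  0.111 ]
rail ends [0.41   0.3673 0.148 ] [0.4213 0.1702 0.148 ] S near end top [0.4282 0.1703 0.148 ]
deck edge [0.6776 0.0878 0.06  ] [0.5795 0.087  0.06  ]
bed near edge [0.5643 0.3024 0.028 ] [ 0.5933 -0.3396  0.028 ]
vial [ 0.4554 -0.0689  0.055 ]
```

```bash
python3 -m inch '{"grip":[-1,-1,-1,-1,-1,-1,-1,-1],"dp":[[0,0,-0.05],[0,0,-0.05],[0,0,-0.05],[-0.024,-0.05,0],[-0.024,-0.05,0],[-0.024,-0.05,0],[-0.024,-0.05,0],[-0.024,-0.05,0]],"roll":[-9,-8.5,0,0,0,0,0,0]}' 60
```

```text
clock: 1.2
position: [0.2978, 0.383, 0.3813]
orientation: [-0.024, 1.0, 0.0, 0.0]
force: [0.9, -0.2, 0.8]
gripper_width: 0.0856
```

```bash
python3 -m inch '{"grip":[-1,-1,-1,-1,-1,-1,-1,-1],"dp":[[-0.024,-0.05,0],[-0.024,-0.05,0],[-0.024,-0.05,0],[-0.024,-0.05,0],[-0.024,-0.05,0],[-0.024,-0.05,0],[-0.024,-0.05,0],[0,0,0]],"roll":[0,0,0,0,0,0,0,0]}'
```

```text
clock: 2.2
position: [0.483, 0.0382, 0.3814]
orientation: [-0.02, 1.0, -0.001, 0.0]
force: [-0.0, 0.7, 0.5]
gripper_width: 0.0854
```

```bash
python3 -m inch '{"grip":[-1,-1,-1,-1,-1,-1],"dp":[[-0.023,-0.05,0],[-0.023,-0.05,0],[-0.023,-0.048,0],[0,0,0.05],[0,0,0.05],[0,0,0]],"roll":[0,0,0,0,0,0]}'
python3 - <<'E'
from h import *
for n in("wrist","scene"):
    d=viewer.get_image(n); cv2.imwrite(f"pics/{n}1.png",d["img"][:,:,::-1])
    print(n,proj(d,[.558,-.107,.111]),proj(d,[.613,.054,.155]),proj(d,[.611,.15,.178]))
E
```

```text
clock: 2.95
position: [0.5556, -0.0993, 0.2776]
orientation: [-0.025, 1.0, 0.001, -0.004]
force: [0.0, 0.5, 0.3]
gripper_width: 0.0851
wrist [314.1 223.4] [495.9 306.6] [628.7 323.5]
scene [265.6 272.5] [327.9 242.3] [354.7 218.4]
```

View pics/wrist1.png

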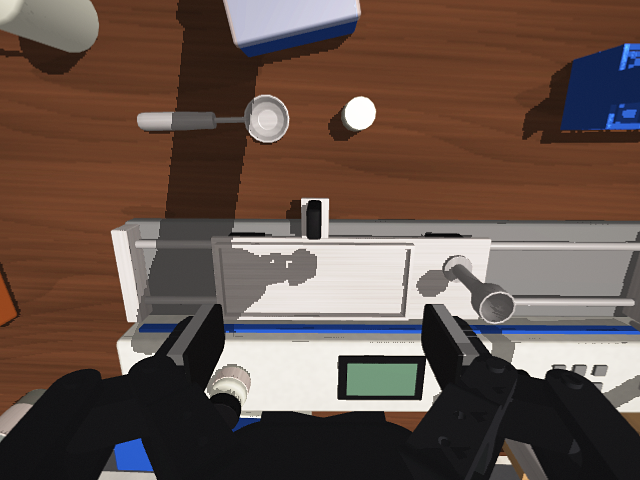

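The wrist view shows the grip top at (314,219) and the funnel mouth at (493,303), both close to prediction. The nest's near rim runs (222,241) to (410,247).

```bash
python3 - <<'E'
from h import *
d=viewer.get_image("wrist")
print("grip",at(d,(314.5,219),.111),"fun",at(d,(493,303),.155))
a,b=at(d,(222,241),.07),at(d,(410,247),.07); v=b-a; print(a,b,v[0]/v[1])
a,b=at(d,(128,221),.028),at(d,(630,222),.028); v=b-a; print("bed near",a,b,v[0]/v[1])
print("rack corner/rail hint",at(d,(565,130),0)); print(manip.get_obs()["position"])
E
```

```text
grip [ 0.5596 -0.108   0.111 ] fun [0.6167 0.0529 0.155 ]
[ 0.5996 -0.2082  0.07  ] [ 0.5961 -0.0024  0.07  ] -0.01700680272108872
bed near [ 0.5941 -0.3318  0.028 ] [0.5648 0.2685 0.028 ] -0.048808928868898864
rack corner/rail hint [0.4641 0.1819 0.    ]
[ 0.55926185 -0.10065515  0.28373455]
```

```bash
python3 -m inch '{"grip":[-1,-1,-1,-1,-1,-1,1,1],"dp":[[0,-0.007,0.04],[0,0,0.05],[0,0,0.05],[0,0,0.05],[0,0,0.018],[0,0,0],[0,0,0],[0,0,0]],"roll":[0,0,0,0,0,0,0,0]}' 40
python3 -m inch '{"grip":[1,1,1],"dp":[[0,0,0],[0,0,0],[0,0,0]],"roll":[0,0,0]}'
```

```text
clock: 4.1
position: [0.56, -0.1082, 0.0754]
orientation: [-0.024, 1.0, 0.0, 0.002]
force: [0.8, 0.2, -0.8]
gripper_width: 0.0516
clock: 4.47
position: [0.5587, -0.1079, 0.0739]
orientation: [-0.024, 1.0, 0.0, 0.0]
force: [-1.2, 0.8, 4.4]
gripper_width: 0.0134
```

```bash
python3 -m inch '{"grip":[1,1,1,1,1,1,1,1],"dp":[[0,0.01,0],[0,0.018,0],[0,0.018,0],[0,0.018,0],[0,0.018,0],[0,0.008,0],[0,0,0],[0,0,0]],"roll":[0,0,0,0,0,0,0,0]}'
python3 - <<'E'
from h import *
o=[]
for n,(u,v) in(("wrist",(440,250)),("scene",(345,225)),("top",(295,221))):
    d=viewer.get_image(n); i=d["img"][:,:,::-1]; cv2.imwrite(f"pics/{n}2.png",i)
    if n!="wrist": o.append(cv2.resize(i[v-37:v+37,u-33:u+33],None,fx=6,fy=6,interpolation=cv2.INTER_CUBIC))
cv2.imwrite("pics/pair2.png",np.hstack(o)); print(o[0].shape)
E
```

```text
clock: 5.48
position: [0.5546, -0.015, 0.0739]
orientation: [-0.025, 1.0, 0.001, 0.001]
force: [0.6, 0.3, 6.6]
gripper_width: 0.0134
(444, 396, 3)
```

View pics/pair2.png

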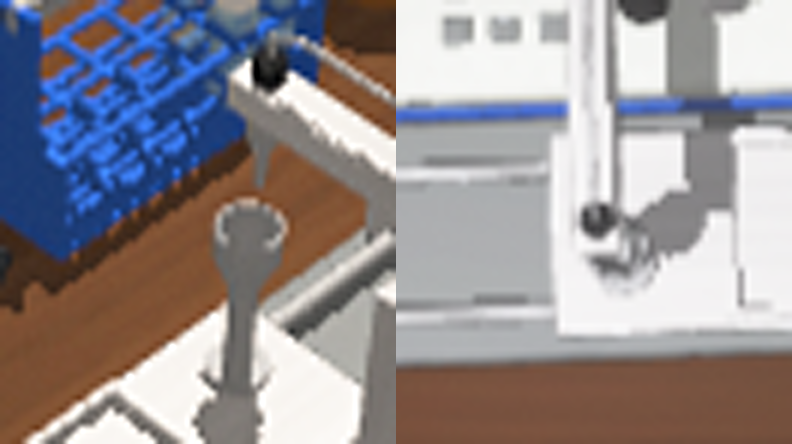

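The left crop (scene) shows the funnel mouth centred at (251,225) and the nozzle tip at (262,189). The right crop (top) has the nut at (597,219), partly covering the funnel.

```bash
python3 - <<'E'
from h import *
S=viewer.get_image("scene");T=viewer.get_image("top")
s=lambda x,y:(312+(x-2.5)/6,188+(y-2.5)/6)
t=lambda x,y:(262+(x-396-2.5)/6,184+(y-2.5)/6)
print("fun",at(S,s(251,225),.155),"tip",at(S,s(262,189),.178),"tip w/ 1px", at(S,s(262,195),.178))
print("nut",at(S,s(268,68),.255),at(T,t(597,219),.255), at(T,t(597,219),.265))
E
```

```text
fun [0.6108 0.1476 0.155 ] tip [0.6137 0.1493 0.178 ] tip w/ 1px [0.6164 0.1467 0.178 ]
nut [0.6176 0.1416 0.255 ] [0.6089 0.1481 0.255 ] [0.6077 0.1476 0.265 ]
```

View pics/wrist2.png

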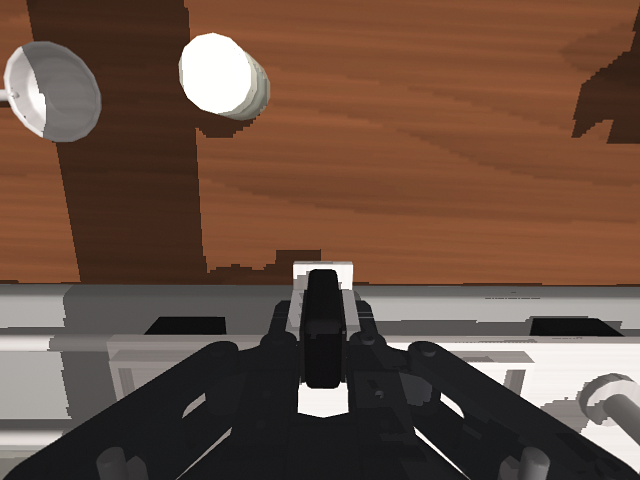

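```bash
python3 - <<'E'
from h import *
S=viewer.get_image("scene");W=viewer.get_image("wrist")
f=np.array([.611,.148,.155]);
g=np.array([-.045,1,0])
for k in(0,.002,.004):
    p=f+k*g; q=p+[0,0,.023]
    print(k,(proj(S,p)-[312,188])*6+2.5,(proj(S,q)-[312,188])*6+2.5,"W",proj(W,p),proj(W,q))
E
```

```text
0 [252.1 224.5] [255.7 187.3] W [859.7 632.7] [1008.5  771. ]
0.002 [255.1 222.7] [258.7 184.9] W [866.4 632.8] [1017.1  771. ]
0.004 [258.1 220.3] [261.7 183.1] W [873.1 632.8] [1025.7  771.1]
```

The wrist view shows the grip well held between the pads; the nozzle is out of frame. The scene measurements put the remaining travel at 2.6–4.6 mm, so I'll move 3.5 mm and check.

```bash
python3 -m inch '{"grip":[1,1,1,1,1],"dp":[[0,0.0035,0],[0,0,0],[0,0,0],[0,0,0],[0,0,0]],"roll":[0,0,0,0,0]}'
python3 - <<'E'
from h import *
o=[]
for n,(u,v) in(("scene",(354,216)),("top",(295,221))):
    d=viewer.get_image(n); i=d["img"][:,:,::-1]
    o.append(cv2.resize(i[v-25:v+25,u-20:u+20],None,fx=10,fy=10,interpolation=cv2.INTER_NEAREST))
cv2.imwrite("pics/pair3.png",np.hstack(o))
E
```

```text
clock: 6.45
position: [0.5545, -0.0131, 0.0739]
orientation: [-0.025, 1.0, 0.001, 0.001]
force: [0.7, -1.8, 5.3]
gripper_width: 0.0137
```

View pics/pair3.png

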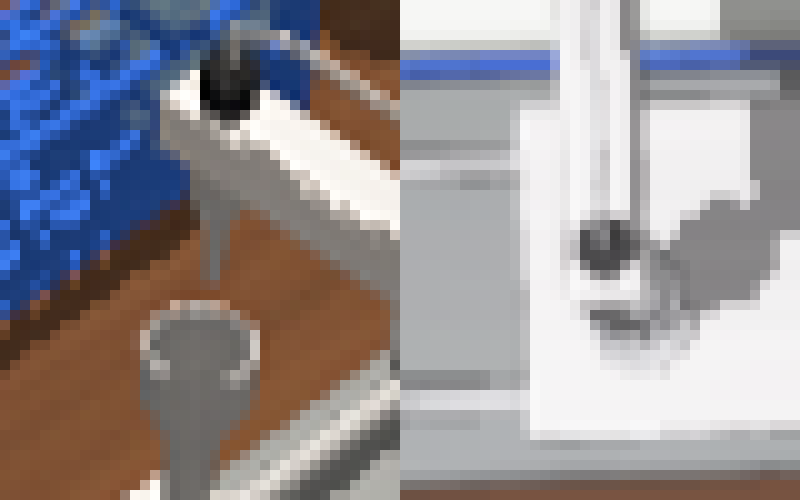

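The scene crop has the funnel rim centred at (200,342) and the nozzle tip at (213,280). In the top crop the nut is at (608,245), and the visible funnel ring has its right edge at about 695 and its bottom at about 375.

```bash
python3 - <<'E'
from h import *
T=viewer.get_image("top");S=viewer.get_image("scene")
for z in(.25,.26):
  n=at(T,(295.3,220),z); m=n.copy(); m[2]=.155
  print(n, "mouth ctr",(proj(T,m)-[275,196]+.5)*10+[400,0],"right edge",(proj(T,m-[0,.016,0])-[275,196]+.5)*10+[400,0],"bottom",(proj(T,m-[.016,0,0])-[275,196]+.5)*10+[400,0])
print(at(S,(353.5,224.7),.155),at(S,(354.8,218.5),.178))
E
```

```text
[0.6097 0.1478 0.25  ] mouth ctr [625. 284.] right edge [681. 285.] bottom [624. 341.]
[0.6085 0.1473 0.26  ] mouth ctr [626. 289.] right edge [683. 289.] bottom [626. 345.]
[0.6099 0.1488 0.155 ] [0.6113 0.15   0.178 ]
```

Both views put the funnel about 2 mm short. I'll nudge it 2 mm, release and rise.

```bash
python3 -m inch '{"grip":[1,1,1,1,-0.5,-0.5,-0.5],"dp":[[0,0.0022,0],[0,0,0],[0,0,0],[0,0,0],[0,0,0],[0,0,0],[0,0,0]],"roll":[0,0,0,0,0,0,0]}'
python3 -m inch '{"grip":[-0.5,-0.5,-0.5,-0.5,-0.5,-1],"dp":[[0,0,-0.03],[0,0,-0.05],[0,0,-0.06],[0,0,-0.06],[0,0,-0.06],[0,0,0]],"roll":[0,0,0,0,0,0]}'
python3 - <<'E'
from h import *
o=[]
for n,(u,v) in(("scene",(354,216)),("top",(295,221))):
    d=viewer.get_image(n); i=d["img"][:,:,::-1]; cv2.imwrite(f"pics/{n}4.png",i)
    o.append(cv2.resize(i[v-25:v+25,u-20:u+20],None,fx=10,fy=10,interpolation=cv2.INTER_NEAREST))
i=viewer.get_image("wrist")["img"][:,:,::-1]; cv2.imwrite("pics/wrist4.png",i)
cv2.imwrite("pics/pair4.png",np.hstack(o))
E
```

```text
clock: 7.52
position: [0.5532, -0.0117, 0.0728]
orientation: [-0.025, 1.0, 0.0, -0.001]
force: [0.0, 0.6, 0.3]
gripper_width: 0.0638
clock: 8.28
position: [0.556, -0.0127, 0.3384]
orientation: [-0.024, 1.0, 0.001, 0.004]
force: [0.5, 0.2, -0.5]
gripper_width: 0.0797
```

View pics/pair4.png

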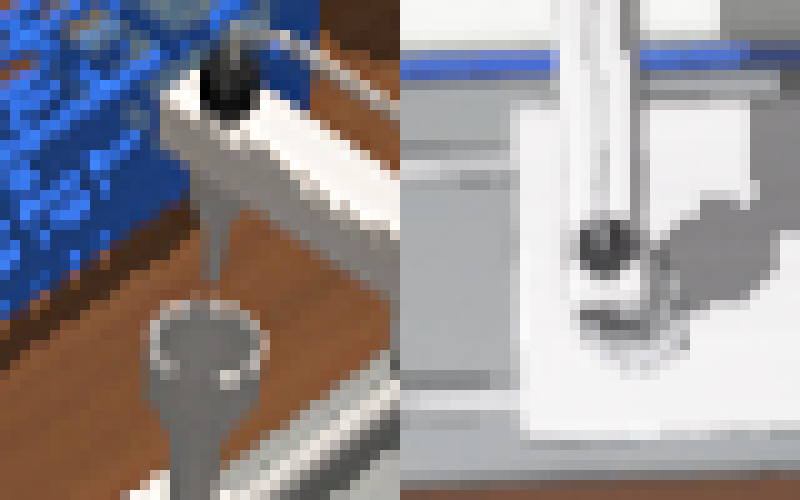

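The scene rim spans 145–268 (centre 207) with the tip at 213. The expected offset is +6 px, so the funnel is centred and stayed so after release. Next is the rack: I'll check joint 7 first to choose the roll direction.

```bash
python3 - <<'E'
from h import *
o=manip.get_obs();print(o["joints"].round(2),o["position"].round(3))
d=viewer.get_image("wrist");V=d["view"];print("cam",-V[:3,:3].T@V[:3,3],V[:3,:3].round(2))
E
```

```text
[-0.67  0.09  0.7   1.55 -0.06  1.53  1.65] [ 0.553 -0.012  0.332]
cam [ 0.47611129 -0.01612858  0.47530871] [[-0.05  1.    0.  ]
 [ 0.95  0.05  0.3 ]
 [ 0.3   0.02 -0.95]]
```

```bash
python3 -m inch '{"grip":[-1,-1,-1,-1,-1,-1,-1,-1],"dp":[[0,0,0],[0,0,0],[0,0,0],[0,0,0],[0,0,0],[0,0,0],[0,0,0],[0,0,0]],"roll":[10,10,10,10,10,10,10,10]}'
python3 -m inch '{"grip":[-1,-1,-1,-1,-1,-1,-1,-1],"dp":[[0,0,0],[0.053,-0.0205,0],[0.053,-0.0205,0],[0.053,-0.0205,0],[0.053,-0.0205,0],[0.053,-0.0205,0],[0.053,-0.0205,0],[0,0,0]],"roll":[10,0,0,0,0,0,0,0]}'
python3 -m inch '{"grip":[-1,-1],"dp":[[0,0,0],[0,0,0]],"roll":[0,0]}'
python3 - <<'E'
from h import *
d=viewer.get_image("wrist"); cv2.imwrite("pics/wrist5.png",d["img"][:,:,::-1])
print(manip.get_obs()["joints"].round(2),[proj(d,p) for p in ([.41,.3673,.148],[.4213,.17,.148],[.414,.299,.148])])
E
```

```text
clock: 9.48
position: [0.5529, -0.0123, 0.3314]
orientation: [0.626, 0.78, -0.001, -0.001]
force: [-0.4, -0.3, -0.7]
gripper_width: 0.0854
clock: 10.48
position: [0.4114, 0.3039, 0.3307]
orientation: [0.686, 0.728, -0.002, -0.001]
force: [0.2, -0.6, -0.4]
gripper_width: 0.0855
clock: 10.72
position: [0.4162, 0.2975, 0.3328]
orientation: [0.691, 0.723, -0.0, 0.0]
force: [-0.4, -0.6, -0.1]
gripper_width: 0.0854
[-1.12 -0.02  0.44  1.64  0.01  1.52 -0.63] [array([319.3, 140.8]), array([321.7, 328.8]), array([320.3, 213.5])]
```

View pics/wrist5.png

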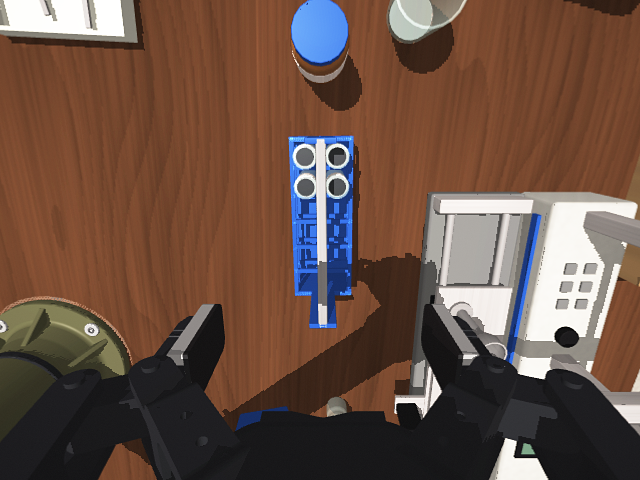

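The wrist view shows the rail from (321,140) to (322.5,326), matching the prediction to within about 2 px.

```bash
python3 - <<'E'
from h import *
d=viewer.get_image("wrist")
a,b=at(d,(321,140.5),.148),at(d,(322.5,326.5),.148); v=(a-b); L=np.linalg.norm(v); v/=L
print(a,b,L,"bal",(a+b)/2+.03*v,"ang",v[0]/v[1])
o=manip.get_obs(); q=o["orientation"]; from scipy.spatial.transform import Rotation as R
M=R.from_quat(q).as_matrix(); print(M.round(3)); e=((a+b)/2+.03*v)-o["position"]; print(o["position"],"tool delta",M.T@e)
E
```

```text
[0.4116 0.3679 0.148 ] [0.4221 0.173  0.148 ] 0.1951826324240966 bal [0.41523613 0.30040656 0.148     ] ang -0.05387378142637226
[[-0.046  0.999 -0.   ]
 [ 0.999  0.046 -0.   ]
 [ 0.    -0.    -1.   ]]
[0.41616204 0.29782814 0.33323878] tool delta [ 0.00261763 -0.00078862  0.18523886]
```

```bash
python3 -m inch '{"grip":[-1,-1,-1,-1,-1,-1,1,1],"dp":[[0.0015,-0.001,0.05],[0,0,0.05],[0,0,0.05],[0,0,0.04],[0,0,0.02],[0,0,0],[0,0,0],[0,0,0]],"roll":[0,0,0,0,0,0,0,0]}' 80
python3 -m inch '{"grip":[1,1,1,1],"dp":[[0,0,0],[0,0,0],[0,0,0],[0,0,0]],"roll":[0,0,0,0]}'
```

```text
clock: 11.82
position: [0.4152, 0.3012, 0.1248]
orientation: [0.69, 0.724, 0.001, -0.0]
force: [0.6, 0.0, 0.5]
gripper_width: 0.0514
clock: 12.32
position: [0.4148, 0.3009, 0.1239]
orientation: [0.69, 0.724, 0.001, 0.0]
force: [0.2, -0.4, 3.8]
gripper_width: 0.0084
```

```bash
python3 -m inch '{"grip":[1,1,1,1,1,1,1,1],"dp":[[0,0,-0.005],[0,0,-0.01],[0,0,-0.015],[0,0,-0.02],[0,0,-0.01],[0,0,0],[0,0,0],[0,0,0]],"roll":[0,0,0,0,0,0,0,0]}'
python3 - <<'E'
from h import *
o=manip.get_obs();print(o["force"],o["wrist_torque"])
a=viewer.get_image("scene")["img"][120:270,280:440]; cv2.imwrite("pics/lift.png",cv2.resize(a[:,:,::-1],None,fx=4,fy=4))
E
```

```text
clock: 13.32
position: [0.4139, 0.3003, 0.1826]
orientation: [0.69, 0.724, -0.001, 0.0]
force: [-1.0, 0.5, -3.9]
gripper_width: 0.0084
[-0.98408078  0.52664072 -3.88223488] [-0.00427399  0.04527069 -0.00601929]
```

View pics/lift.png

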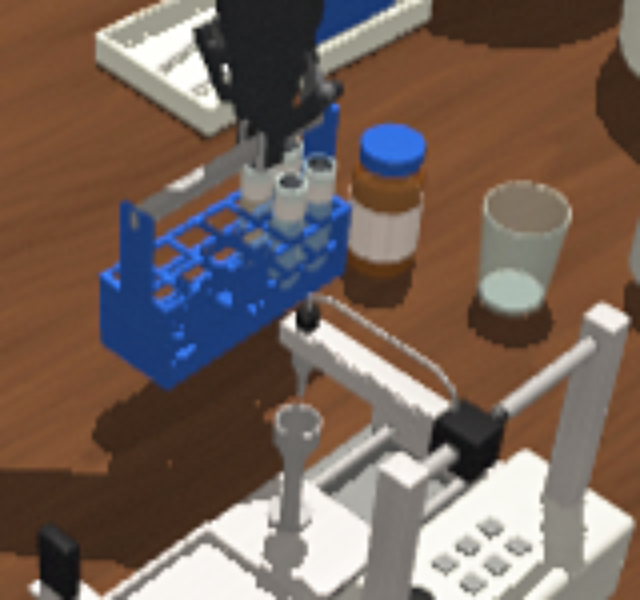

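The rack is lifted and level, with almost no wrist moment, so the grip is at the balance point. I'll transfer it high: first along -y, then +x.

```bash
python3 -m inch '{"grip":[1,1,1,1,1,1,1,1],"dp":[[0,0,-0.015],[0,0,-0.03],[0,0,-0.03],[0,0,-0.015],[-0.012,0,0],[-0.024,0,0],[-0.03,0,0],[-0.03,0,0]],"roll":[0,0,0,0,0,0,0,0]}'
python3 -m inch '{"grip":[1,1,1,1,1,1,1,1],"dp":[[-0.03,0,0],[-0.03,0,0],[-0.03,0,0],[-0.03,0,0],[-0.03,0,0],[-0.025,0,0],[-0.013,0,0],[0,0,0]],"roll":[0,0,0,0,0,0,0,0]}'
python3 -m inch '{"grip":[1,1,1,1,1,1,1,1],"dp":[[0,0.012,0],[0,0.024,0],[0,0.03,0],[0,0.03,0],[0,0.03,0],[0,0.03,0],[0,0.025,0],[0,0.014,0]],"roll":[0,0,0,0,0,0,0,0]}'
python3 -m inch '{"grip":[1,1,1],"dp":[[0,0,0],[0,0,0],[0,0,0]],"roll":[0,0,0]}'
python3 - <<'E'
from h import *
d=viewer.get_image("wrist")
a=d["img"][:,:,::-1]; b=viewer.get_image("top")["img"][150:310,215:415,::-1]
cv2.imwrite("pics/w6.png",np.hstack([cv2.resize(a,(400,300)),cv2.resize(b,(400,300),interpolation=cv2.INTER_CUBIC)]))
E
```

```text
clock: 14.38
position: [0.4188, 0.2012, 0.2724]
orientation: [0.69, 0.723, -0.001, -0.0]
force: [0.7, -0.2, -3.6]
gripper_width: 0.0084
clock: 15.38
position: [0.4277, 0.0156, 0.273]
orientation: [0.691, 0.723, 0.0, -0.001]
force: [-0.3, 1.0, -3.3]
gripper_width: 0.0084
clock: 16.38
position: [0.6248, 0.0288, 0.2716]
orientation: [0.688, 0.725, -0.001, 0.0]
force: [-0.2, 0.1, -3.9]
gripper_width: 0.0085
clock: 16.75
position: [0.6226, 0.0268, 0.2734]
orientation: [0.689, 0.724, 0.0, -0.0]
force: [-0.5, -1.5, -3.4]
gripper_width: 0.0085
```

View pics/w6.png

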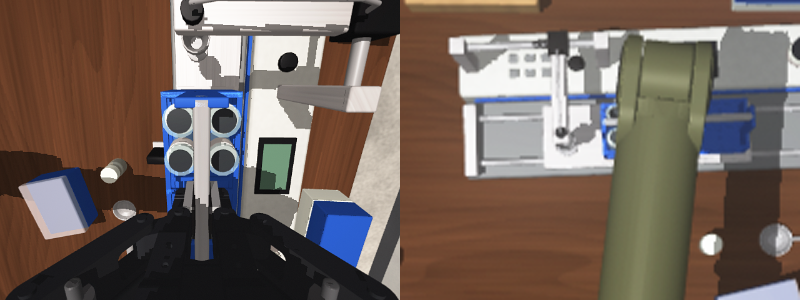

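The left half (wrist) shows the rack held straight over the carriage, with the funnel and nut beyond its loaded end. The right half (top) shows the rack clear of the nozzle. Now for the last shift and the descent.

```bash
python3 -m inch '{"grip":[1,1,1,1,1,1,1,1],"dp":[[-0.0035,0.005,0],[-0.0025,0.005,0],[0,0,0.01],[0,0,0.015],[0,0,0.009],[0,0,0.004],[0,0,0],[0,0,0]],"roll":[0,0,0,0,0,0,0,0]}'
python3 -m inch '{"grip":[1,1,1,1],"dp":[[0,0,0],[0,0,0],[0,0,0],[0,0,0]],"roll":[0,0,0,0]}'
python3 - <<'E'
from h import *
o=manip.get_obs();print(o["position"],o["force"],o["wrist_torque"])
i=viewer.get_image("scene")["img"][150:350,220:420,::-1]; cv2.imwrite("pics/fin.png",cv2.resize(i,(600,600),interpolation=cv2.INTER_CUBIC))
d=viewer.get_image("scene")
n=np.array([.634,-.009,.11]);g=np.array([-.047,.999,0]);x=np.array([.999,.047,0])
for a,b in((-.1,.037),(.1,.037),(-.1,-.037)): print((proj(d,n+a*g+b*x)-[220,150])*3)
print((proj(d,n-.1*g+[0,0,.148])-[220,150])*3)
E
```

```text
clock: 17.85
position: [0.6335, 0.0209, 0.2358]
orientation: [0.69, 0.724, 0.0, 0.0]
force: [0.9, 0.9, -3.5]
gripper_width: 0.0084
clock: 18.35
position: [0.6333, 0.021, 0.2354]
orientation: [0.69, 0.724, 0.0, 0.0]
force: [0.4, 0.5, -3.4]
gripper_width: 0.0085
[0.63325864 0.02096855 0.23538505] [ 0.35491517  0.46731522 -3.38019727] [ 0.02519222  0.01040289 -0.00592892]
[225.6 454.2]
[396.3 324.9]
[165.3 401.4]
[186.9 304.8]
```

The picture limit is reached, so I'll check by numbers: blue rack outline against the prediction, and funnel pixels unchanged since alignment.

```bash
python3 - <<'E'
from h import *
a=cv2.imread("pics/scene4.png"); d=viewer.get_image("scene"); b=np.ascontiguousarray(d["img"][:,:,::-1])
print("funnel/nozzle diff", [int(np.abs(a[r:r+6,348:361].astype(int)-b[r:r+6,348:361]).max()) for r in range(206,236,6)])
h=cv2.cvtColor(b,cv2.COLOR_BGR2HSV); m=cv2.inRange(h,(105,150,50),(125,255,255)); m[:,:265]=0; m[:,365:]=0; m[320:]=0; m[:200]=0
n,l,s,c=cv2.connectedComponentsWithStats(m); k=1+s[1:,4].argmax(); ys,xs=np.where(l==k)
print("bbox",s[k]); j=ys.argmax(); print("lowest",xs[j],ys[j],"leftmost",xs.min(),ys[xs==xs.min()],"rightmost",xs.max(),ys[xs==xs.max()])
q=np.array([.634,-.009,.11]);g=np.array([-.047,.999,0]);x=np.array([.999,.047,0])
for A,B in((-.1,.037),(.1,.037),(-.1,-.037)): print(proj(d,q+A*g+B*x))
E
```

```text
funnel/nozzle diff [112, 92, 95, 150, 171]
bbox [ 275  236   79   65 2398]
lowest 295 300 leftmost 275 [266 267 268 269 270 271 272 273 274 275] rightmost 353 [240 241 242 243 244 245]
[295.2 301.4]
[352.1 258.3]
[275.1 283.8]
```

```bash
python3 - <<'E'
from h import *
a=cv2.imread("pics/scene4.png",0); b=cv2.cvtColor(viewer.get_image("scene")["img"],cv2.COLOR_RGB2GRAY)
for n,(u0,u1,v0,v1) in dict(rim=(347,363,219,232),nozzle=(351,360,206,220)).items():
    r=cv2.matchTemplate(cv2.Canny(b,40,120)[v0-5:v1+5,u0-5:u1+5],cv2.Canny(a,40,120)[v0:v1,u0:u1],cv2.TM_CCOEFF_NORMED)
    print(n,r.max().round(2),np.array(np.unravel_index(r.argmax(),r.shape))-5)
print(a[222:228,346:364]);print(b[222:228,346:364])
# finger grip in wrist-independent view: black block column extent in scene
for s in(a,b): m=(s[255:285,285:312]<40); ys,xs=np.where(m); print("grip",m.sum(),xs.mean() if m.any() else None,ys.mean() if m.any() else None)
E
```

```text
rim 0.81 [0 0]
nozzle 0.55 [0 0]
[[ 93  88  88 112 158 138 139 109 113 138 130 129 145 105  84  88  89  87]
 [ 90  88  99 179 122 101 104 107 106 105 103 103 132 159  84  85  88  91]
 [ 89  90 112 171  98 103 108 110 109 108 105 104 102 126 135  88  93  92]
 [ 90  88 102 154 100 106 110 110 109 110 106 104 101 117 157  92  95  94]
 [ 89  89 100 168 118 107 108 110 110 108 105 104 108 164 131  93  93  95]
 [ 89  91  93 131 159 135 105 110 110 107 103 103 140 177  97  93  95  97]]
[[ 59  59  64 119 168 147 145 116 120 146 136 135 153 111  92  92  94  94]
 [ 58  56  82 192 128 109 111 114 114 112 109 110 139 168  89  93  95  97]
 [ 58  56  81 183 105 111 114 115 115 114 111 110 110 134 143  94  99 101]
 [ 53  56  80 166 107 114 116 116 118 116 113 112 108 123 166  97 101  98]
 [139  78  79 179 125 112 114 117 116 116 112 110 115 172 139  99  99 100]
 [144 175  90 138 170 143 113 118 116 114 109 109 147 188 104  97 101 104]]
grip 110 9.436363636363636 6.763636363636364
grip 32 8.5625 5.09375
```

The funnel rim pixels haven't moved since alignment, and the rack outline matches the prediction to within about 1 px. Handing in.

```bash
python3 -c "
from workcell import order
print(order.close_job())"
```

```text
the job is handed in; nothing more can be done
None
```

I slid the carriage by its finger grip, about 96 mm in all, until the funnel stood under the nozzle. I then lifted the rack by its rail at the balance point and handed in with it held still above the nest, loaded end towards the funnel.

**Last checks at about 18 s:**
- **Funnel:** it sits within about 2 mm of the nozzle in the scene view. Its rim had not moved in the pictures since I let go of the carriage.
- **Rack:** it is about 51 mm above the nest floor, worked out from the gripper height. Its outline matched the predicted corners to about 1 px, roughly 2–3 mm.
- **Grip:** the wrist carried about 3.4–3.9 N with almost no moment (under 0.05 N m), so the hold is at the balance point. The rack looked level in the picture taken just after lifting.

**Disagreements and gaps:**
- My estimates of the last bit of carriage travel ranged from 2.6 to 4.6 mm. I moved it in two small nudges and checked after each.
- A raw pixel comparison around the funnel showed large differences. I put this down to the background, because matching the rim itself showed no shift.
- Matching the nozzle in the same way was weaker (0.55, with no shift).
- My 12 pictures ran out before the final pose, so that check was by numbers only. I made no separate check that the bystanders had not moved.

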